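# Index the wreath turntable

## Robot

A 6-joint arm with a two-finger parallel gripper is mounted at the origin on the work surface. World frame = base frame: x ahead of the robot, y to its left, z up, the work surface at z = 0. Lengths are in m, angles in rad, forces in N, time in s.
With the tool pointing down it reaches from about 0.375 to 0.975 m from the base axis. Payload 3.8 kg.
Tool frame: the origin (TCP) lies at the very end of the fingers, on their centre line; the grasp point (between the pads) lies 19 mm behind it; z points along the fingers, y is the line along which they close (so a half turn about z gives the same grasp; the last joint's range is limited). The gripper opens to 88 mm and grips with 3 to 60 N. Pads are 18 mm wide; open, the fingers measure 123 mm over their backs; the gripper's body (75 mm by 187 mm) begins 45 mm behind the grasp point.
Start: joints at [1.248, 0.264, 1.604, -0, 1.274, -0.037], TCP at [0.19, 0.648, 0.214] pointing down, gripper open.
Joint ranges: [-2.63, 2.63], [-0.94, 2.18], [0.31, 2.57], [-1.31, 4.45], [0, 2.66], [-2.55, 2.55]. Speed limits (rad/s): [2.57, 2.57, 3.14, 3.14, 3.14, 3.14].

## Interface

Orientations are given as a unit quaternion [x, y, z, w].
In Python, from plant import status, camera, camera_model, robot gives the robot as it stands. The module is installed in compiled form; this text tells all that it offers.
- The arm moves only by the tool step_arm, never from a script. Its argument "series" is a list of rows, each a list of 7 numbers: the turn, a rotation vector about the tool's x, y, z as a fraction of full scale, then the shift along the tool's x, y, z as a fraction of full scale, then the closure, from 0 (fully open) to 1 (shut). A call has 1 to 20 rows; each row is the pose to reach, as a shift and turn from the pose commanded when the call began, along the tool's axes at that moment; what a row does not reach only later rows make up. Full scale, the value 1, is 0.15 m for a shift and 45 degrees for a turn. A row lasts 1/10 s, in which the tool goes at most 50 mm and 8.59 degrees, less where a joint would pass 70% of its speed; a pose out of reach is approached as far as the arm can. A call with a number of a shift or a turn outside -1 to 1 is refused whole. A call with a gripper value outside its range is refused whole. The fingers move at their own pace and stop on an object; "newtons" is the grip in N (left out, the last holds). Time passes only in rows, so rows that repeat a pose let the fingers close. It gives the time, the measured TCP pose, the force, the opening and the grip force at its end, in the units of the state.
- status.observe(): the state, without advancing time (a new reading comes with each control period).
- camera(name): name is "scene" or "side" or "wrist"; returns the picture (420x560x3 uint8, red, green, blue); there is no depth.
- camera_model(name): a dict with "mtx" (3x3 intrinsics, pixels), "k1" (the pictures are not rectified: a ray, as slopes to the right and down, at radius r is drawn at 1 + k1 r^2 times it, then the intrinsics apply), "extrinsics" (4x4, takes a point from camera to world coordinates); the wrist camera has in their place "T_tool_cam" (4x4, takes a point from camera to tool coordinates, whose origin is the TCP and whose axes are the flange's). Camera axes: x right, y up, looking along -z (the intrinsics and any distortion apply to the point x, -y, -z); pixel columns grow to the right and rows downward; lengths in m; the calibration is good to about 2 mm. A picture is of the moment at which its call begins: read the wrist's pose just before it. camera_model takes no time and is no camera call.
- robot.job_done(): hands the job in; it is judged then, once.
The state is a dict: "t": time; "qpos": joint angles; "qd": joint speeds; "effort": joint torques, N m; "ee_pos": TCP position; "ee_rot": TCP orientation; "ft_force": force on the tool from outside, world axes, zero at the start; "wrist_torque": the same for the moment, N m; "gripper_width": finger opening in m; "grip_force": force on a finger pad.
Only numpy, scipy, OpenCV 4.12 (cv2) and the standard library are available. Lean on these libraries where they do the work, as an engineer would, in place of code of your own. Each camera call takes 0.05 s, during which the arm holds its last target. There are 200 camera calls.

## Task

Turn the black wreath turntable by pushing one of its brass posts with a fingertip, until the white index line on the dial lines up with the red line on the scale ring around it. Leave the dial standing there and draw the hand clear. Lift nothing: the flower wreath stays lying around the hub, and the things on the board stay where they are.

Things in the scene. Friction and masses are not known exactly. Their poses are not given: they have to be found in the camera images.
- dial_hub (a point): Centre of the black turntable dial (198 mm across), at the height of its upper face (44 mm above the table). z is up, along the upright axis on which the dial turns; x points outward along the white index line painted on the dial. The wooden hub here is 68 mm across and 12 mm high. On the dial stand four brass finger posts (see post) and the wreath.
- post (a point): Top centre of one of four equal upright brass posts on the dial, 12 mm thick, 45 mm tall (tops 89 mm above the table), 85 mm from the dial's axis. Seen from above this one stands 45 degrees anticlockwise from the white index line, the others at 135, 225 and 315 degrees.
- index_line (a point): Outer end of the white index line (8 mm wide, 34 mm long, radial) on the dial's upper face, 100 mm from the dial's axis. It turns with the dial.
- red_line (a point): Inner end of the red target line (8 mm wide, 24 mm long, radial) on the fixed, flat white scale ring around the dial; 100 mm from the dial's axis, 12 mm lower than the dial's face. The ring's other lines are thin and black. The ring lies on the round base, 256 mm across. When the lines meet, this point is directly under index_line.
- wreath_mid (a point): Middle of the small flower wreath (about 118 mm across, 20 mm high, inner opening 82 mm) that lies loose on the dial around the hub and rides round with it; the point lies 5 mm above its underside. It stays there: lifting it or throwing it off the hub fails.
- thread_spool: White thread spool, upright, 48 mm across, 55 mm tall; bystander, loose on the wooden board (upper face 12 mm above the table). Origin at the centre of its underside. Leave it where it is.
- ribbon_reel: Blue ribbon reel lying flat, 60 mm across, 30 mm tall; bystander, loose on the wooden board (upper face 12 mm above the table). Origin at the centre of its underside. Leave it where it is.
- gold_spool: Small brass-coloured thread spool, upright, 34 mm across, 36 mm tall; bystander, loose on the wooden board (upper face 12 mm above the table). Origin at the centre of its underside. Leave it where it is.
- bead_jar: Closed bead jar with a red cap, 56 mm across, 65 mm tall; bystander, loose on the wooden board (upper face 12 mm above the table). Origin at the centre of its underside. Leave it where it is.
- phone: Black phone lying flat, 148 x 72 x 9 mm; bystander, loose on the wooden board (upper face 12 mm above the table). Origin at the centre of its underside. Leave it where it is.
- sprig: Spare sprig of white blossoms lying flat, 85 mm long, about 21 mm high; bystander, loose on the wooden board (upper face 12 mm above the table). Origin at the centre of its underside. Leave it where it is.
- dial (a joint): Angle of the dial about its upright axis relative to its base, rad, growing anticlockwise seen from above. The base is set down at any heading, so the value alone does not tell where the index line points. It turns without limit either way, has light friction (about 1.5 N at a post moves it) and no spring, and stays where it is left.

How it is judged:
By the outcome, as a careful person would: the job done as asked, in the order asked, and still so for the second after the job is handed in, with the robot touching nothing.
It also fails if it takes over 54 s, if anything falls off the work surface, if the arm or the gripper's body presses on something with over 40 N, if the wrist force passes 120 N, or if a joint passes its speed limit or range.

## Working session

There is one attempt and no reset: what is moved stays moved. The work goes in short steps, Python scripts to look and compute and a tool call to move; the robot and the scene stay as the last step left them, time stands still between calls to the robot, and variables do not carry over. Pictures are saved under pics/ and viewed, at most 10 in all, crops included, and the job is handed in when it is done.

Besides the shell and the picture viewer there is one more tool, called after "Call:" in YAML: its name, and indented under it one key for each argument. step_arm: Moves the arm, as the interface text tells. Its arguments: {"type":"object","properties":{"series":{"type":"array","items":{"type":"array","items":{"type":"number","minimum":-1,"maximum":1}}},"newtons":{"type":"number"}},"required":["series"]}

```bash
mkdir -p pics
cat > h.py <<'E'
import numpy as np, cv2
from plant import status, camera, camera_model, robot
from scipy.spatial.transform import Rotation as R
def ext(n,s):
    m=camera_model(n)
    if n!='wrist': return m,np.array(m['extrinsics'])
    T=np.eye(4);T[:3,:3]=R.from_quat(s['ee_rot']).as_matrix();T[:3,3]=s['ee_pos']
    return m,T@np.array(m['T_tool_cam'])
def cast(m,T,uv,z):
    K=np.array(m['mtx']);d=np.linalg.inv(K)@[uv[0],uv[1],1]
    x=d[:2].copy()
    for _ in range(20): x=d[:2]/(1+m['k1']*(x@x))
    v=T[:3,:3]@np.array([x[0],-x[1],-1]);o=T[:3,3]
    return o+v*(z-o[2])/v[2]
def proj(m,T,P):
    c=T[:3,:3].T@(np.array(P)-T[:3,3]);x=np.array([c[0],-c[1]])/-c[2]
    x=x*(1+m['k1']*(x@x));return (np.array(m['mtx'])@[x[0],x[1],1])[:2]
E
python3 - <<'E'
from h import *
s=status.observe();print(s)
ims=[camera(n) for n in('scene','side','wrist')]
for n,i in zip(('scene','side','wrist'),ims): cv2.imwrite(f'pics/a_{n}.png',i[:,:,::-1])
E
```

```text
{'t': 0.0, 'qpos': array([ 1.24809642e+00,  2.64716768e-01,  1.60531319e+00, -1.75498497e-05,
        1.27371576e+00, -3.69146661e-02]), 'qd': array([-0.00142304,  0.00010772, -0.00096643, -0.00017344, -0.00045317,
       -0.003477  ]), 'effort': array([-1.52364184e-03, -5.02128088e+01, -3.56865728e+01,  7.27656484e-02,
        2.98161793e-02, -1.84198079e-04]), 'ee_pos': array([0.19007167, 0.64691352, 0.21274542]), 'ee_rot': array([ 1.42404210e-01,  9.89808003e-01, -1.06067760e-03, -1.84274620e-04]), 'ft_force': array([ 0.38741454, -0.11211932, -0.08958452]), 'wrist_torque': array([ 0.0134143 , -0.03336672, -0.00171433]), 'grip_force': 0.0, 'gripper_width': 0.08811484924813635}
```

View pics/a_scene.png

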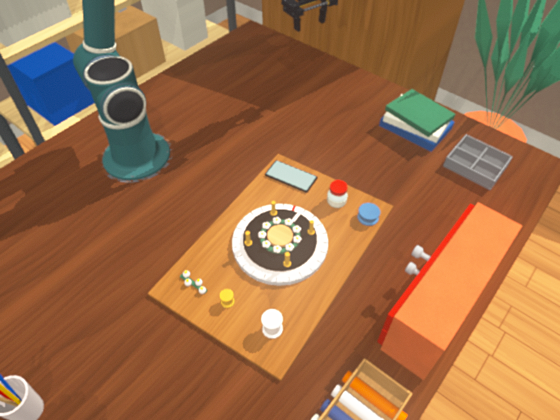

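View pics/a_wrist.png

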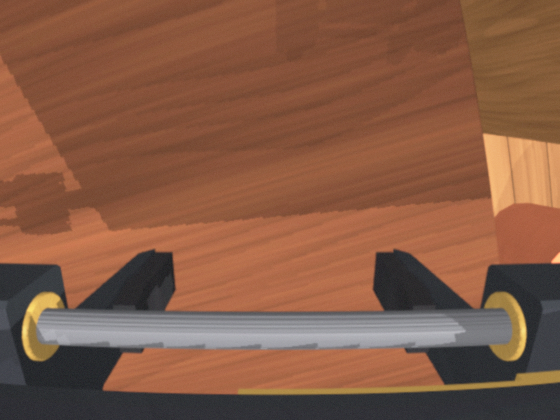

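The scene view shows the dial centred near (281,240), with posts near (248,238), (287,259), (311,227) and (274,208). A red mark appears near (294,208). I'll zoom in and measure.

Run:
```python
from h import *
s=status.observe()
im=cv2.imread('pics/a_scene.png')
c=cv2.resize(im[150:340,170:400],None,fx=3.2,fy=3.2*0.98,interpolation=cv2.INTER_CUBIC);cv2.imwrite('pics/b.png',c[:600,:800])
m,T=ext('scene',s);print('cam',T[:3,3])
for uv in[(281,242),(248,238),(233,242),(328,242)]:print(uv,cast(m,T,uv,.044).round(3))
```

```text
cam [ 1.04627116 -0.52644194  1.03712374]
(281, 242) [0.596 0.011 0.044]
(248, 238) [ 0.52  -0.035  0.044]
(233, 242) [ 0.499 -0.07   0.044]
(328, 242) [0.69  0.09  0.044]
```

View pics/b.png

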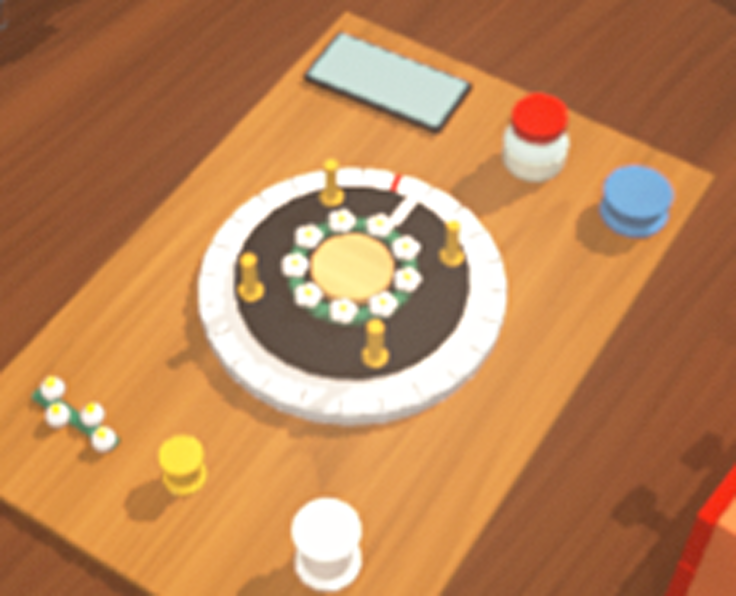

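View pics/a_side.png

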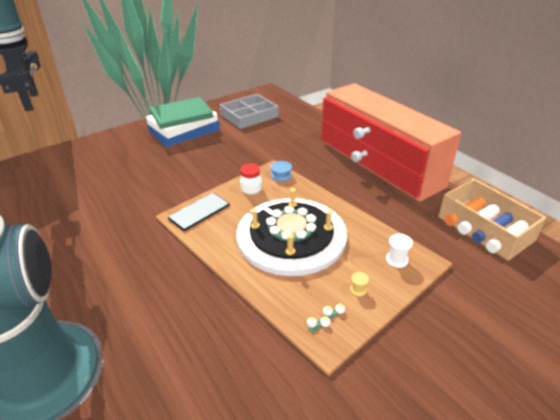

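The index line runs at crop (390–415, 225–195), the red line is at crop (397,183), and the hub is at crop (352,268). The dial therefore needs a small anticlockwise turn. Next I'll measure it.

```bash
cat >> h.py <<'E'
def ang(name,s,im,C,draw=None):
    "index and red angles (deg) by sampling rings round centre C"
    m,T=ext(name,s);A=np.radians(np.arange(0,360,.25));hsv=cv2.cvtColor(im,cv2.COLOR_RGB2HSV)
    def samp(r,z):
        uv=np.array([proj(m,T,[C[0]+r*np.cos(a),C[1]+r*np.sin(a),z]) for a in A],np.float32)
        return cv2.remap(im,uv[None,:,0],uv[None,:,1],cv2.INTER_LINEAR)[0].astype(float)
    def pk(w):
        w=np.clip(w,0,None);k=np.argmax(cv2.blur(np.r_[w,w][None].astype(np.float32),(17,1))[0][:len(w)]);i=np.arange(k-28,k+29)%len(w)
        d=np.arange(-28,29)*.25;return np.degrees(A[k])+(w[i]*d).sum()/w[i].sum(),w[i].sum()
    for r in(.072,.080,.088,.093):
        c=samp(r,.044);print('idx r',r,np.round(pk(c[:,2]-90),2))   # blue channel: white vs black/brass
    for r in(.106,.112,.118):
        c=samp(r,.032);print('red r',r,np.round(pk(c[:,0]-c[:,1:].mean(1)-50),2))
E
python3 - <<'E'
from h import *
s=status.observe()
for n in('scene','side'):
    im=cv2.imread(f'pics/a_{n}.png')[:,:,::-1].copy();m,T=ext(n,s)
    hub=(281,234) if n=='scene' else (291,226)
    p0=cast(m,T,hub,.056);print(n,p0)
    # dark dial mask -> hull -> ellipse
    c0=proj(m,T,[p0[0],p0[1],.044]);mask=(im.max(2)<90).astype(np.uint8)
    yy,xx=np.mgrid[:420,:560];mask[np.hypot(xx-c0[0],yy-c0[1])>50]=0
    n_,l,st,_=cv2.connectedComponentsWithStats(mask);k=1+np.argmax(st[1:,4])
    pts=np.argwhere(l==k)[:,::-1].astype(np.int32);h=cv2.convexHull(pts)[:,0]
    W=np.array([cast(m,T,p,.044)[:2] for p in h])
    from scipy.optimize import least_squares
    f=least_squares(lambda q:np.hypot(*(W-q[:2]).T)-q[2],[*p0[:2],.1],loss='soft_l1',f_scale=.002).x
    print('dial',f.round(4)); ang(n,s,im,f)
E
```

```text
scene [0.58460315 0.02405439 0.056     ]
dial [29.3215 49.3467 57.1817]
idx r 0.072 [  20.56 4037.  ]
idx r 0.08 [  25.58 4018.  ]
idx r 0.088 [  29.6 4009. ]
idx r 0.093 [  31.85 4007.  ]
red r 0.106 [   5.06 3092.  ]
red r 0.112 [   9.05 2990.5 ]
red r 0.118 [  12.5 2878.5]
side [0.57463811 0.00968603 0.056     ]
dial [0.5785 0.014  0.0956]
idx r 0.072 [  89.4 8759. ]
idx r 0.08 [  91.06 8349.  ]
idx r 0.088 [  92.66 6175.  ]
idx r 0.093 [  92.94 5788.  ]
red r 0.106 [ 51.62 960.  ]
red r 0.112 [  52.42 1198.  ]
red r 0.118 [105.3 636. ]
```

Run:
```python
from h import *
from scipy.optimize import least_squares
s=status.observe();print(np.array(camera_model('wrist')['T_tool_cam']).round(3),camera_model('wrist')['mtx'])
im=cv2.imread('pics/a_scene.png')[:,:,::-1].copy();m,T=ext('scene',s)
# hub & rim points from the picture (crop/3.2,3.136 + 170,150)
f=lambda x,y:(170+x/3.2,150+y/3.136)
W=np.array([cast(m,T,f(*p),.044)[:2] for p in[(236,283),(469,283),(355,378),(270,350),(440,345)]])
q=least_squares(lambda q:np.hypot(*(W-q).T)-.099,[.58,.015]).x;print(q,np.hypot(*(W-q).T))
ang('scene',s,im,q)
for p in[(331,163),(249,258),(375,325),(453,226)]:
    w=cast(m,T,f(*p),.089)[:2]-q;print(w+q,np.hypot(*w),np.degrees(np.arctan2(w[1],w[0])))
Rm=R.from_quat(s['ee_rot']).as_matrix();print(Rm.round(3))
```

```text
[[-0.001  0.964  0.267  0.068]
 [ 1.     0.001  0.    -0.001]
 [-0.     0.267 -0.964 -0.171]
 [ 0.     0.     0.     1.   ]] [[364.64550441   0.         273.76819144]
 [  0.         364.64550441 209.35177528]
 [  0.           0.           1.        ]]
[0.58548112 0.01936432] [0.09592143 0.09610448 0.10034455 0.09852041 0.09825368]
idx r 0.072 [ 100.14 6048.  ]
idx r 0.08 [  99.54 5304.  ]
idx r 0.088 [  99.38 4721.  ]
idx r 0.093 [  99.13 4381.  ]
red r 0.106 [  75.98 1192.  ]
red r 0.112 [111.7 902. ]
red r 0.118 [111.92 917.  ]
[0.5165001  0.07420448] 0.08812391935943852 141.51517098101314
[ 0.53171335 -0.04423807] 0.08328407347969305 -130.21029784438014
[ 0.65004013 -0.03060848] 0.08164034427294072 -37.74216016739532
[0.63650304 0.08544159] 0.08348318349640924 52.326281481758244
[[-0.959  0.282 -0.001]
 [ 0.282  0.959 -0.002]
 [ 0.    -0.002 -1.   ]]
```

Call:
step_arm:
  series:
    - [0,0,0,-1,-0.83,-0.1,1]
    - [0,0,0,-1,-0.83,-0.1,1]
    - [0,0,0,-1,-0.83,-0.1,1]
    - [0,0,0,-1,-0.83,-0.1,1]
  newtons: 10

```text
t: 0.55
ee_pos: [0.2997, 0.4839, 0.2287]
ee_rot: [0.142, 0.99, -0.0, 0.0]
ft_force: [1.7, 0.3, -0.3]
gripper_width: 0.0579
grip_force: 0.0
```

Call:
step_arm:
  series:
    - [0,0,0,-1,-0.83,-0.1,1]
    - [0,0,0,-1,-0.83,-0.1,1]
    - [0,0,0,-1,-0.83,-0.1,1]
    - [0,0,0,-1,-0.83,-0.1,1]

```text
t: 0.95
ee_pos: [0.4086, 0.322, 0.244]
ee_rot: [0.142, 0.99, -0.0, 0.0]
ft_force: [0.8, 0.5, 0.4]
gripper_width: 0.0263
grip_force: 0.0
```

Call:
step_arm:
  series:
    - [0,0,0,-1,-0.83,-0.1,1]
    - [0,0,0,-1,-0.83,-0.1,1]
    - [0,0,0,-1,-0.83,-0.1,1]
    - [0,0,0,-1,-0.83,-0.1,1]

```text
t: 1.35
ee_pos: [0.5175, 0.1602, 0.2591]
ee_rot: [0.143, 0.99, -0.0, 0.0]
ft_force: [-0.4, 1.7, 0.0]
gripper_width: 0.0008
grip_force: 0.0
```

Call:
step_arm:
  series:
    - [0,0,0,-1,-0.83,-0.1,1]
    - [0,0,0,-1,-0.83,-0.1,1]
    - [0,0,0,-1,-0.83,-0.1,1]
    - [0,0,0,-1,-0.83,-0.1,1]

```text
t: 1.75
ee_pos: [0.6263, -0.0016, 0.2739]
ee_rot: [0.143, 0.99, -0.0, -0.0]
ft_force: [0.9, 0.4, -0.5]
gripper_width: 0.0005
grip_force: 0.0
```

Call:
step_arm:
  series:
    - [0,0,0.44,-0.1,-0.08,0,1]
    - [0,0,0.44,-0.1,-0.08,0,1]
    - [0,0,0.44,-0.1,-0.08,0,1]
    - [0,0,0.44,-0.1,-0.08,0,1]
    - [0,0,0.44,-0.1,-0.08,0,1]

```text
t: 2.25
ee_pos: [0.6364, -0.015, 0.2736]
ee_rot: [0.31, 0.951, -0.0, -0.0]
ft_force: [0.2, -0.4, -0.8]
gripper_width: 0.0009
grip_force: 0.0
```

Run:
```python
from h import *
s=status.observe();im=camera('wrist');cv2.imwrite('pics/c.png',im[:,:,::-1]);np.save('c.npy',[*s['ee_pos'],*s['ee_rot']])
print(s['t'],s['ee_pos'],R.from_quat(s['ee_rot']).as_matrix().round(3),s['qpos'])
```

```text
2.25 [ 0.63635916 -0.01503516  0.27364152] [[-0.808  0.589 -0.001]
 [ 0.589  0.808  0.   ]
 [ 0.001 -0.    -1.   ]] [-6.27521144e-02  1.62061104e-01  1.61706692e+00  3.12595134e-06
  1.36309682e+00 -1.00348614e+00]
```

View pics/c.png

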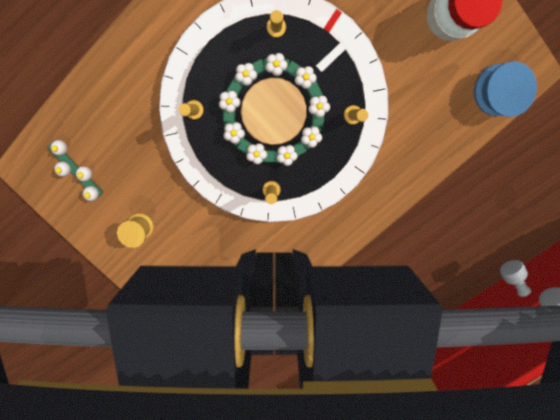

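This close view shows the hub at (273,111), the index line around (332,57), the red line around (333,21), and the nearest post's top at (271,187).

```bash
cat >> h.py <<'E'
from scipy.optimize import least_squares
def measure(im,s):
    m,T=ext('wrist',s);hsv=cv2.cvtColor(im,cv2.COLOR_RGB2HSV)
    red=(hsv[...,1]>180)&((hsv[...,0]<6)|(hsv[...,0]>174))&(hsv[...,2]>150)
    wh=(hsv[...,1]<60)&(hsv[...,2]>170)
    def blob(mask,z,C,r0,r1):
        n,l,st,ce=cv2.connectedComponentsWithStats(mask.astype(np.uint8));o=[]
        for k in range(1,n):
            w=cast(m,T,ce[k],z)[:2]-C
            if st[k,4]>40 and r0<np.hypot(*w)<r1:o.append((st[k,4],np.degrees(np.arctan2(w[1],w[0])),np.hypot(*w)))
        return [tuple(np.round(x,4)) for x in o]
    # centre from dial rim: brightness step along rays
    C=np.array([.585,.017])
    for _ in range(4):
        P=[]
        for a in np.radians(np.arange(0,360,3)):
            rr=np.arange(.091,.106,.0005)
            uv=np.array([proj(m,T,[C[0]+r*np.cos(a),C[1]+r*np.sin(a),.044]) for r in rr],np.float32)
            if uv.min()<2 or uv[:,1].max()>230: continue
            g=cv2.remap(im,uv[None,:,0],uv[None,:,1],1)[0].astype(float).min(1)
            if g[:6].max()>80: continue
            d=np.diff(cv2.GaussianBlur(g[:,None],(1,5),0)[:,0]);r=rr[np.argmax(d)];P.append(C+r*np.array([np.cos(a),np.sin(a)]))
        P=np.array(P);f=least_squares(lambda q:np.hypot(*(P-q[:2]).T)-q[2],[*C,.099],loss='soft_l1',f_scale=.001).x;C=f[:2]
    print('centre',f.round(4),len(P),'idx',blob(wh,.044,C,.075,.092),'red',blob(red,.032,C,.105,.12))
    return C
E
python3 - <<'E'
from h import *
im=cv2.imread('pics/c.png')[:,:,::-1].copy();q=np.load('c.npy');s=dict(ee_pos=q[:3],ee_rot=q[3:])
C=measure(im,s);m,T=ext('wrist',s)
for p in[(271,187),(191,110),(276,18),(362,115)]:
    w=cast(m,T,p,.089)[:2]-C;print(w+C,np.hypot(*w),np.degrees(np.arctan2(w[1],w[0])))
E
```

```text
centre [0.5824 0.023  0.0977] 110 idx [] red [(np.float64(106.0), np.float64(110.5858), np.float64(0.1129))]
[ 0.64023174 -0.02204969] 0.073250369367418 -37.9152107182034
[ 0.53478427 -0.0392156 ] 0.0783418220972596 -127.46980719083855
[0.51662438 0.07412852] 0.08336710812337764 142.13912342520777
[0.63469533 0.08979238] 0.08483261060751178 51.97927983731698
```

Run:
```python
from h import *
im=cv2.imread('pics/c.png')[:,:,::-1].copy();q=np.load('c.npy');s=dict(ee_pos=q[:3],ee_rot=q[3:])
C=np.array([.5824,.023]);m,T=ext('wrist',s);ang('wrist',s,im,C)
for a in (-38,-128,142,52):
    u=C+.085*np.array([np.cos(np.radians(a)),np.sin(np.radians(a))])
    print(a,proj(m,T,[*u,.089]).round(),proj(m,T,[*u,.044]).round())
print('hub',proj(m,T,[*C,.056]))
c=im[0:215,150:400];cv2.imwrite('pics/d.png',cv2.resize(c,None,fx=2.75,fy=2.75,interpolation=2)[:,:,::-1])
```

```text
idx r 0.072 [  96.93 3811.  ]
idx r 0.08 [  96.96 3331.  ]
idx r 0.088 [  97.02 2989.  ]
idx r 0.093 [  97.01 2900.  ]
red r 0.106 [ 110.54 1677.5 ]
red r 0.112 [ 110.6 1558.5]
red r 0.118 [ 110.56 1477.  ]
-38 [271. 198.] [271. 189.]
-128 [184. 109.] [194. 109.]
142 [276.  16.] [276.  27.]
52 [362. 115.] [352. 114.]
hub [273.31027295 111.24271882]
```

View pics/d.png

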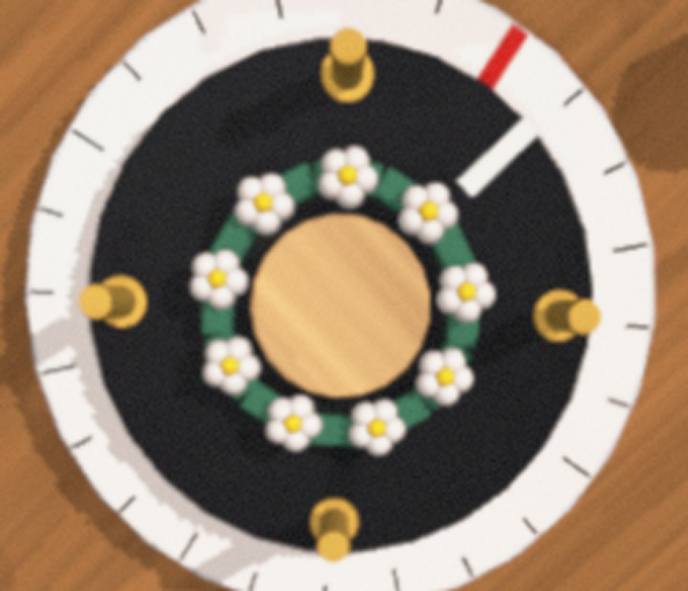

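The projected posts, hub and lines match the picture. The index is at 97.0° and the red line at 110.6°, so the dial needs +13.6°. I'll push the post at -38°, short of the goal at first.

Call:
step_arm:
  series:
    - [0,0,0,-0.13,-0.29,0.3,1]
    - [0,0,0,-0.13,-0.29,0.6,1]
    - [0,0,0,-0.13,-0.29,0.9,1]
    - [0,0,0,-0.13,-0.29,1,1]
    - [0,0,0,-0.13,-0.29,1,1]

```text
t: 2.8
ee_pos: [0.6239, -0.061, 0.1206]
ee_rot: [0.31, 0.951, -0.001, -0.003]
ft_force: [1.2, -0.4, 0.2]
gripper_width: 0.0006
grip_force: 0.0
```

Call:
step_arm:
  series:
    - [0,0,0,0,0,0.2,1]
    - [0,0,0,0,0,0.38,1]
    - [0,0,0,0,0,0.38,1]

```text
t: 3.1
ee_pos: [0.6259, -0.061, 0.0663]
ee_rot: [0.31, 0.951, -0.0, -0.001]
ft_force: [-0.8, 0.2, 0.9]
gripper_width: 0.0004
grip_force: 0.0
```

Call:
step_arm:
  series:
    - [0,0,0,0,0.03,0,1]
    - [0,0,0,0,0.06,0,1]
    - [0,0,0,0,0.08,0,1]
    - [0,0,0,0,0.1,0,1]
    - [0,0,0,0,0.12,0,1]
    - [0,0,0,0,0.13,0,1]
    - [0,0,0,0,0.14,0,1]
    - [0,0,0,0,0.15,0,1]
    - [0,0,0,0,0.16,0,1]
    - [0,0,0,0,0.17,0,1]
    - [0,0,0,0,0.18,0,1]
    - [0,0,0,0,0.185,0,1]
    - [0,0,0,0,0.19,0,1]
    - [0,0,0,0,0.195,0,1]
    - [0,0,0,0,0.2,0,1]
    - [0,0,0,0,0.2,0,1]

```text
t: 4.7
ee_pos: [0.6444, -0.0374, 0.067]
ee_rot: [0.31, 0.951, 0.0, 0.0]
ft_force: [0.9, 0.4, 0.5]
gripper_width: 0.0004
grip_force: 0.0
```

Call:
step_arm:
  series:
    - [0,0,0,0,-0.1,0,1]
    - [0,0,0,0,-0.1,-0.33,1]
    - [0,0,0,0,-0.1,-0.66,1]
    - [0,0,0,0,-0.1,-1,1]
    - [0,0,0,0,-0.1,-1,1]
    - [0,0,0,0,-0.1,-1,1]

```text
t: 5.3
ee_pos: [0.6363, -0.0506, 0.2196]
ee_rot: [0.311, 0.951, 0.0, 0.002]
ft_force: [0.4, 0.4, -0.6]
gripper_width: 0.0004
grip_force: 0.0
```

Call:
step_arm:
  series:
    - [0,0,0,0.13,0.19,-0.3,1]
    - [0,0,0,0.13,0.19,-0.38,1]
    - [0,0,0,0.13,0.19,-0.38,1]
    - [0,0,0,0.13,0.19,-0.38,1]

```text
t: 5.7
ee_pos: [0.6355, -0.0155, 0.2717]
ee_rot: [0.31, 0.951, -0.001, -0.001]
ft_force: [-0.3, -0.3, -0.4]
gripper_width: 0.0003
grip_force: 0.0
```

```bash
cat > look.py <<'E'
from h import *
import sys
s=status.observe();im=camera('wrist');cv2.imwrite(f'pics/{sys.argv[1]}.png',im[:,:,::-1]);print(s['t'],s['ee_pos'])
C=measure(im,s);ang('wrist',s,im,C)
E
python3 look.py e
```

```text
5.7 [ 0.63546109 -0.01548158  0.271652  ]
centre [0.5824 0.023  0.0977] 110 idx [] red [(np.float64(109.0), np.float64(110.6113), np.float64(0.1127))]
idx r 0.072 [  96.99 3789.  ]
idx r 0.08 [  97.02 3388.  ]
idx r 0.088 [  97.03 2969.  ]
idx r 0.093 [  97.02 2887.  ]
red r 0.106 [ 110.61 1708.  ]
red r 0.112 [ 110.6 1555.5]
red r 0.118 [ 110.6 1491. ]
```

The dial did not move, so the closed fingertip is thinner than I assumed. I'll push further.

Call:
step_arm:
  series:
    - [0,0,0,-0.13,-0.17,0.3,1]
    - [0,0,0,-0.13,-0.17,0.6,1]
    - [0,0,0,-0.13,-0.17,0.9,1]
    - [0,0,0,-0.13,-0.17,1,1]
    - [0,0,0,-0.13,-0.17,1,1]

```text
t: 6.25
ee_pos: [0.6334, -0.0473, 0.1189]
ee_rot: [0.311, 0.95, -0.001, -0.005]
ft_force: [-0.2, -0.2, -0.2]
gripper_width: 0.0005
grip_force: 0.0
```

Call:
step_arm:
  series:
    - [0,0,0,0,0,0.2,1]
    - [0,0,0,0,0,0.36,1]
    - [0,0,0,0,0,0.36,1]

```text
t: 6.55
ee_pos: [0.636, -0.047, 0.0687]
ee_rot: [0.31, 0.951, -0.0, -0.002]
ft_force: [0.2, -0.1, 0.1]
gripper_width: 0.0005
grip_force: 0.0
```

Call:
step_arm:
  series:
    - [0,0,0,0,0.03,0,1]
    - [0,0,0,0,0.05,0,1]
    - [0,0,0,0,0.06,0,1]
    - [0,0,0,0,0.07,0,1]
    - [0,0,0,0,0.08,0,1]
    - [0,0,0,0,0.09,0,1]
    - [0,0,0,0,0.1,0,1]
    - [0,0,0,0,0.11,0,1]
    - [0,0,0,0,0.12,0,1]
    - [0,0,0,0,0.13,0,1]
    - [0,0,0,0,0.14,0,1]
    - [0,0,0,0,0.15,0,1]
    - [0,0,0,0,0.155,0,1]
    - [0,0,0,0,0.16,0,1]
    - [0,0,0,0,0.165,0,1]
    - [0,0,0,0,0.165,0,1]

```text
t: 8.15
ee_pos: [0.6519, -0.0272, 0.07]
ee_rot: [0.31, 0.951, 0.0, 0.0]
ft_force: [0.9, -0.7, 0.3]
gripper_width: 0.0001
grip_force: 0.0
```

Call:
step_arm:
  series:
    - [0,0,0,0,-0.1,0,1]
    - [0,0,0,0,-0.1,-0.33,1]
    - [0,0,0,0,-0.1,-0.66,1]
    - [0,0,0,0,-0.1,-1,1]
    - [0,0,0,0,-0.1,-1,1]
    - [0,0,0,0,-0.1,-1,1]

```text
t: 8.75
ee_pos: [0.6438, -0.0403, 0.2227]
ee_rot: [0.311, 0.951, 0.0, 0.002]
ft_force: [-0.1, -0.8, -0.1]
gripper_width: 0.0004
grip_force: 0.0
```

Call:
step_arm:
  series:
    - [0,0,0,0.13,0.1,-0.3,1]
    - [0,0,0,0.13,0.1,-0.36,1]
    - [0,0,0,0.13,0.1,-0.36,1]
    - [0,0,0,0.13,0.1,-0.36,1]

```text
t: 9.15
ee_pos: [0.6353, -0.0163, 0.2717]
ee_rot: [0.31, 0.951, -0.001, -0.001]
ft_force: [0.1, -0.3, -0.3]
gripper_width: 0.0004
grip_force: 0.0
```

```bash
python3 look.py f
```

```text
9.15 [ 0.63526767 -0.01627993  0.27171842]
centre [0.5825 0.0229 0.0978] 111 idx [] red [(np.float64(108.0), np.float64(110.5888), np.float64(0.113))]
idx r 0.072 [  97.04 3667.  ]
idx r 0.08 [  97.02 3391.  ]
idx r 0.088 [  96.99 3186.  ]
idx r 0.093 [  97.05 3008.  ]
red r 0.106 [ 110.56 1623.  ]
red r 0.112 [ 110.58 1579.5 ]
red r 0.118 [ 110.61 1515.5 ]
```

The dial still hasn't moved, although the TCP reached the computed post position. I'll go back down and look at the contact.

Call:
step_arm:
  series:
    - [0,0,0,-0.13,-0.17,0.3,1]
    - [0,0,0,-0.13,-0.17,0.6,1]
    - [0,0,0,-0.13,-0.17,0.9,1]
    - [0,0,0,-0.13,-0.17,1,1]
    - [0,0,0,-0.13,-0.17,1,1]

```text
t: 9.7
ee_pos: [0.6332, -0.0478, 0.119]
ee_rot: [0.311, 0.951, -0.001, -0.005]
ft_force: [0.2, 0.3, 0.0]
gripper_width: 0.0005
grip_force: 0.0
```

Call:
step_arm:
  series:
    - [0,0,0,0,0,0.2,1]
    - [0,0,0,0,0,0.36,1]
    - [0,0,0,0,0,0.36,1]

```text
t: 10.0
ee_pos: [0.6357, -0.0476, 0.0688]
ee_rot: [0.31, 0.951, -0.0, -0.002]
ft_force: [-1.0, 0.4, -0.5]
gripper_width: 0.0003
grip_force: 0.0
```

```bash
python3 - <<'E'
from h import *
s=status.observe();print(s['t'],s['ee_pos'])
a=camera('scene');b=camera('side');w=camera('wrist')
o=[]
for n,i in(('scene',a),('side',b)):
    m,T=ext(n,s);u=proj(m,T,s['ee_pos']);p=proj(m,T,[.6494,-.0293,.089]);print(n,u,p)
    x,y=int(u[0])-50,int(u[1])-65;o.append(cv2.resize(i[y:y+100,x:x+100],(300,300),interpolation=2));print(x,y)
cv2.imwrite('pics/g.png',np.hstack(o)[:,:,::-1]);cv2.imwrite('pics/gw.png',w[:,:,::-1])
E
python3 -c "
import cv2,numpy as np;a=cv2.imread('pics/g.png');b=cv2.resize(cv2.imread('pics/gw.png'),(400,300));z=np.zeros((600,600,3),np.uint8);z[:300]=a;z[300:,:400]=b;cv2.imwrite('pics/g2.png',z)"
```

```text
10.0 [ 0.63572628 -0.04759435  0.06880292]
scene [278.32863303 259.48926274] [287.32356186 253.15475473]
228 194
side [328.38196286 224.60610833] [328.29785795 211.14476432]
278 159
```

View pics/g2.png

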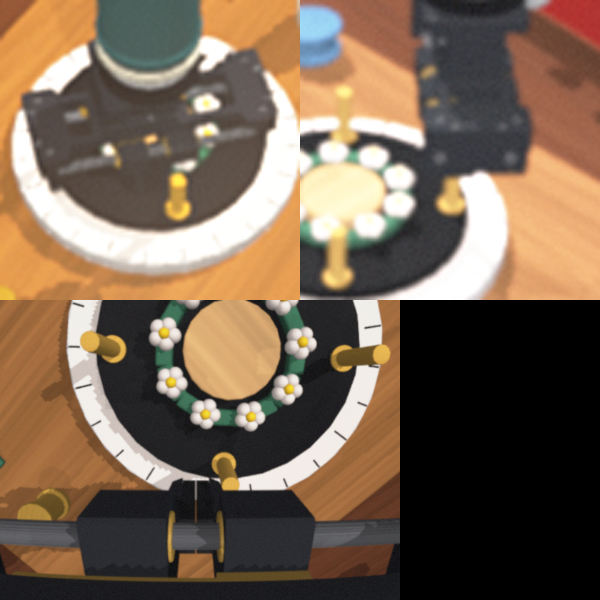

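The wrist view shows the fingertip at (273,250) and the post top at about (322,259), to its right. The geometry is as I expected, so I'll push and look while in contact.

Call:
step_arm:
  series:
    - [0,0,0,0,0.03,0,1]
    - [0,0,0,0,0.05,0,1]
    - [0,0,0,0,0.06,0,1]
    - [0,0,0,0,0.07,0,1]
    - [0,0,0,0,0.08,0,1]
    - [0,0,0,0,0.09,0,1]
    - [0,0,0,0,0.1,0,1]
    - [0,0,0,0,0.11,0,1]
    - [0,0,0,0,0.12,0,1]
    - [0,0,0,0,0.13,0,1]
    - [0,0,0,0,0.14,0,1]
    - [0,0,0,0,0.15,0,1]
    - [0,0,0,0,0.155,0,1]
    - [0,0,0,0,0.16,0,1]
    - [0,0,0,0,0.165,0,1]
    - [0,0,0,0,0.165,0,1]

```text
t: 11.75
ee_pos: [0.6515, -0.0277, 0.07]
ee_rot: [0.31, 0.951, 0.0, 0.0]
ft_force: [-0.5, 0.1, -0.1]
gripper_width: 0.0003
grip_force: 0.0
```

Run:
```python
from h import *
s=status.observe();print(s['t'],s['ee_pos'],s['ft_force'])
w=camera('wrist');sd=camera('side')
cv2.imwrite('pics/i.png',np.vstack([w[100:400],cv2.resize(sd[150:300,220:500],(560,300))])[:,:,::-1])
```

```text
11.75 [ 0.65148879 -0.02772235  0.07004182] [-0.47532677  0.05075871 -0.08991236]
```

View pics/i.png

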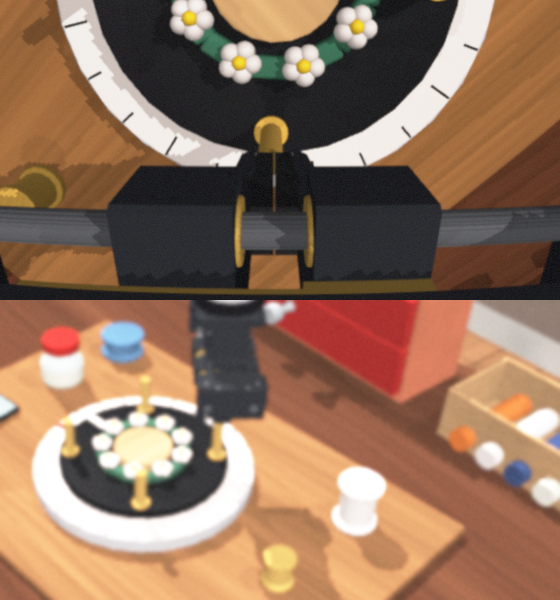

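At contact the finger overlaps the upper part of the post in the view, but nothing moves and I read no force. I'll back off, go about 17 mm lower so the pad overlaps the post more fully, and push again.

Call:
step_arm:
  series:
    - [0,0,0,0,-0.17,0,1]
    - [0,0,0,0.02,-0.17,0,1]
    - [0,0,0,0.02,-0.17,0.06,1]
    - [0,0,0,0.02,-0.17,0.115,1]
    - [0,0,0,0.02,-0.17,0.115,1]

```text
t: 12.35
ee_pos: [0.6327, -0.046, 0.0506]
ee_rot: [0.31, 0.951, -0.0, -0.002]
ft_force: [-0.9, -0.1, -0.2]
gripper_width: 0.0003
grip_force: 0.0
```

Call:
step_arm:
  series:
    - [0,0,0,0,0.03,0,1]
    - [0,0,0,0,0.05,0,1]
    - [0,0,0,0,0.06,0,1]
    - [0,0,0,0,0.07,0,1]
    - [0,0,0,0,0.08,0,1]
    - [0,0,0,0,0.09,0,1]
    - [0,0,0,0,0.1,0,1]
    - [0,0,0,0,0.11,0,1]
    - [0,0,0,0,0.12,0,1]
    - [0,0,0,0,0.13,0,1]
    - [0,0,0,0,0.135,0,1]
    - [0,0,0,0,0.135,0,1]

```text
t: 13.55
ee_pos: [0.6461, -0.0301, 0.0528]
ee_rot: [0.31, 0.951, 0.0, 0.0]
ft_force: [-1.5, -0.8, -0.6]
gripper_width: 0.0007
grip_force: 0.6
```

```bash
cat > post.py <<'E'
from h import *
s=status.observe();print(s['t'],s['ee_pos'].round(4),s['ft_force'].round(2))
w=camera('wrist');m,T=ext('wrist',s);h=cv2.cvtColor(w,cv2.COLOR_RGB2HSV)
b=((h[...,0]>15)&(h[...,0]<28)&(h[...,1]>150)&(h[...,2]>60)).astype(np.uint8)
n,l,st,ce=cv2.connectedComponentsWithStats(b);C=np.array([.5824,.023])
for k in range(1,n):
    if st[k,4]<40: continue
    ys,xs=np.where(l==k);i=ys.argmin()
    p=cast(m,T,(xs[ys<ys.min()+4].mean(),ys.min()+5),.050)[:2]-C
    if .06<np.hypot(*p)<.11: print('post',st[k],np.degrees(np.arctan2(p[1],p[0])).round(2),np.hypot(*p).round(4))
import sys;cv2.imwrite('pics/%s.png'%sys.argv[1],w[:,:,::-1])
E
python3 post.py j
```

```text
13.55 [ 0.6461 -0.0301  0.0528] [-1.49 -0.81 -0.59]
post [  48   91   85   41 2457] -120.8 0.0823
post [294 229  38  37 996] -25.68 0.0771
```

This time the push registered: 1.7 N of force, and the posts moved about 7°. I'll retreat and measure the index.

Call:
step_arm:
  series:
    - [0,0,0,0,-0.1,0,1]
    - [0,0,0,0,-0.1,-0.33,1]
    - [0,0,0,0,-0.1,-0.66,1]
    - [0,0,0,0,-0.1,-1,1]
    - [0,0,0,0,-0.1,-1,1]
    - [0,0,0,0,-0.1,-1,1]

```text
t: 14.2
ee_pos: [0.6386, -0.0432, 0.2059]
ee_rot: [0.311, 0.951, 0.001, 0.003]
ft_force: [-0.3, 0.7, 0.2]
gripper_width: 0.0005
grip_force: 0.0
```

Call:
step_arm:
  series:
    - [0,0,0,0.11,0.1,-0.3,1]
    - [0,0,0,0.11,0.1,-0.46,1]
    - [0,0,0,0.11,0.1,-0.46,1]
    - [0,0,0,0.11,0.1,-0.46,1]

```text
t: 14.6
ee_pos: [0.6319, -0.0208, 0.2701]
ee_rot: [0.311, 0.951, -0.0, -0.001]
ft_force: [-0.4, -0.2, 0.5]
gripper_width: 0.0003
grip_force: 0.0
```

```bash
python3 look.py k
```

```text
14.6 [ 0.63193091 -0.02080143  0.27006515]
centre [0.5825 0.023  0.0978] 112 idx [] red [(np.float64(103.0), np.float64(110.5853), np.float64(0.1139))]
idx r 0.072 [ 108.44 3825.  ]
idx r 0.08 [ 108.53 3437.  ]
idx r 0.088 [ 108.48 3144.  ]
idx r 0.093 [ 108.48 2894.  ]
red r 0.106 [ 110.6 1661. ]
red r 0.112 [ 110.58 1543.5 ]
red r 0.118 [ 110.57 1529.5 ]
```

The index is at 108.5°, so 2.1° remain, about 3.1 mm at the post. I'll make the same contact and push a little further.

Call:
step_arm:
  series:
    - [0,0,0,-0.113,-0.08,0.3,1]
    - [0,0,0,-0.113,-0.08,0.6,1]
    - [0,0,0,-0.113,-0.08,0.9,1]
    - [0,0,0,-0.113,-0.08,1,1]
    - [0,0,0,-0.113,-0.08,1,1]

```text
t: 15.15
ee_pos: [0.6352, -0.0401, 0.1163]
ee_rot: [0.311, 0.951, -0.001, -0.005]
ft_force: [0.5, -0.1, -0.6]
gripper_width: 0.0004
grip_force: 0.0
```

Call:
step_arm:
  series:
    - [0,0,0,0,0,0.2,1]
    - [0,0,0,0,0,0.44,1]
    - [0,0,0,0,0,0.44,1]
    - [0,0,0,0,0,0.44,1]

```text
t: 15.55
ee_pos: [0.6399, -0.0403, 0.0572]
ee_rot: [0.31, 0.951, 0.0, 0.0]
ft_force: [-0.1, -1.1, -0.4]
gripper_width: 0.0006
grip_force: 0.0
```

Call:
step_arm:
  series:
    - [0,0,0,0,0.03,0,1]
    - [0,0,0,0,0.05,0,1]
    - [0,0,0,0,0.06,0,1]
    - [0,0,0,0,0.065,0,1]
    - [0,0,0,0,0.07,0,1]
    - [0,0,0,0,0.075,0,1]
    - [0,0,0,0,0.08,0,1]
    - [0,0,0,0,0.085,0,1]
    - [0,0,0,0,0.09,0,1]
    - [0,0,0,0,0.093,0,1]
    - [0,0,0,0,0.093,0,1]
    - [0,0,0,0,0.093,0,1]

```text
t: 16.75
ee_pos: [0.6471, -0.029, 0.0556]
ee_rot: [0.311, 0.951, -0.0, -0.0]
ft_force: [-2.3, -2.2, 0.2]
gripper_width: 0.0005
grip_force: 0.8
```

Call:
step_arm:
  series:
    - [0,0,0,0,0.003,0,1]
    - [0,0,0,0,0.006,0,1]
    - [0,0,0,0,0.009,0,1]
    - [0,0,0,0,0.009,0,1]
    - [0,0,0,0,0.009,0,1]

```text
t: 17.25
ee_pos: [0.6481, -0.0278, 0.0556]
ee_rot: [0.31, 0.951, -0.0, -0.0]
ft_force: [-2.2, -0.1, 0.3]
gripper_width: 0.0008
grip_force: 0.8
```

Call:
step_arm:
  series:
    - [0,0,0,0,-0.1,0,1]
    - [0,0,0,0,-0.1,-0.33,1]
    - [0,0,0,0,-0.1,-0.66,1]
    - [0,0,0,0,-0.1,-1,1]
    - [0,0,0,0,-0.1,-1,1]
    - [0,0,0,0,-0.1,-1,1]

```text
t: 17.85
ee_pos: [0.641, -0.0408, 0.2089]
ee_rot: [0.311, 0.951, 0.001, 0.003]
ft_force: [-0.1, -0.4, -0.9]
gripper_width: 0.0006
grip_force: 0.0
```

Call:
step_arm:
  series:
    - [0,0,0,0.11,0.1,-0.3,1]
    - [0,0,0,0.11,0.1,-0.44,1]
    - [0,0,0,0.11,0.1,-0.44,1]
    - [0,0,0,0.11,0.1,-0.44,1]

```text
t: 18.25
ee_pos: [0.6341, -0.0184, 0.2697]
ee_rot: [0.31, 0.951, -0.0, -0.001]
ft_force: [-0.1, -0.3, -0.3]
gripper_width: 0.0004
grip_force: 0.0
```

```bash
python3 look.py l
```

```text
18.25 [ 0.63413192 -0.01837617  0.26973183]
centre [0.5825 0.0229 0.0977] 111 idx [] red [(np.float64(101.0), np.float64(110.5796), np.float64(0.114))]
idx r 0.072 [ 110.42 3813.  ]
idx r 0.08 [ 110.39 3500.  ]
idx r 0.088 [ 110.38 3068.  ]
idx r 0.093 [ 110.4 2987. ]
red r 0.106 [ 110.61 1665.5 ]
red r 0.112 [ 110.59 1562.  ]
red r 0.118 [ 110.6 1515. ]
```

View pics/l.png

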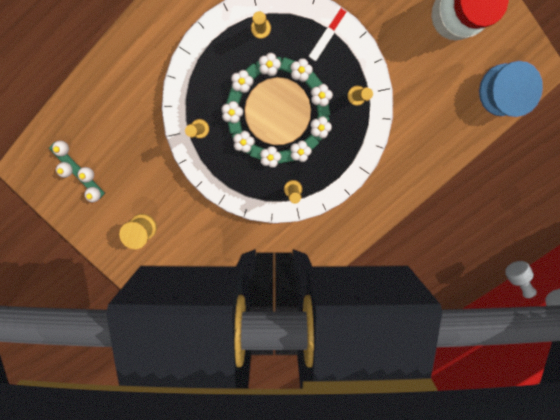

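The white line at (323,42) now runs straight into the red line at (338,19). The index reads 110.4° against 110.6°. The wreath is in place and the hand is clear, so I'll hand the job in.

```bash
python3 -c "
from plant import robot;print(robot.job_done())"
```

```text
the job is handed in; nothing more can be done
None
```

The job is handed in: the dial's white index line is within about 0.2° of the red line, the wreath is still around the hub, none of the things on the board in view had moved, and the hand is well clear above the dial (about 18 s used of 54 s).

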